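# Clamp a contactor into the test fixture

### The arm

A 6-joint arm with a two-finger parallel gripper is mounted at the origin on the work surface. World frame = base frame: x ahead of the robot, y to its left, z up, the work surface at z = 0. Lengths are in m, angles in rad, forces in N, time in s.
With the tool pointing down it reaches from about 0.375 to 0.975 m from the base axis. Payload 3.8 kg.
Tool frame: the origin (TCP) lies midway between the tips of the shut fingers; the grasp point (between the pads) lies 19 mm behind it; z points along the fingers, y is the line along which they close (so a half turn about z gives the same grasp; the last joint's range is limited). The gripper opens to 88 mm and grips with 3 to 60 N. Pads are 18 mm wide; open, the fingers measure 123 mm over their backs; the gripper's body (75 mm by 187 mm) begins 45 mm behind the grasp point.
Start: joints at [1.272, 0.264, 1.604, -0, 1.274, -0.037], TCP at [0.175, 0.652, 0.239] pointing down, gripper open.
Joint ranges: [-2.63, 2.63], [-0.94, 2.18], [0.31, 2.57], [-1.31, 4.45], [0, 2.66], [-2.55, 2.55]. Speed limits (rad/s): [2.57, 2.57, 3.14, 3.14, 3.14, 3.14].

### API

Orientations are given as a rotation vector (axis times angle).
In Python, from cell import manip, inverse_kinematics, cams, order gives the robot as it stands. Calls block until the motion is done:
- manip.move_pose(position, orientation): joint-space move of the TCP to a pose.
- manip.move_linear(position, rate=0.15, rot=None): straight line of the TCP; rot=None keeps the orientation; rate is the mean speed in m/s.
- manip.set_joints(angles): joint-space move.
- manip.set_gripper(opening, force=None): finger opening in m; force is the grip in N (None keeps the last); returns when the fingers have stopped.
- manip.dwell(seconds).
- inverse_kinematics(position, orientation): joint angles nearest the present ones, or None.
- manip.state(): the state.
- cams.capture(name): name is "scene" or "side" or "wrist"; returns a dict with "image" (420x560x3 uint8, blue, green, red), "z_map" (420x560 float32, m along the optical axis (not along the pixel's ray), 0 where there is no reading), "intrinsics" (3x3 intrinsics, pixels), "k1" (the pictures are not rectified: a ray, as slopes to the right and down, at radius r is drawn at 1 + k1 r^2 times it, then the intrinsics apply), "position" and "orientation" of the camera in the world; the wrist camera has in their place "T_tool_cam" (4x4, takes a point from camera to tool coordinates, whose origin is the TCP and whose axes are the flange's). Camera axes: x right, y down, z forward; pixel columns grow to the right and rows downward; lengths in m; the calibration is good to about 2 mm. A picture is of the moment at which its call begins: read the wrist's pose just before it.
A pose or a line that the arm cannot do raises manip.IKError and nothing moves.
- order.close_job(): hands the job in; it is judged then, once.
The state is a dict: "clock": time; "joint_pos": joint angles; "joint_velocities": joint speeds; "tau": joint torques, N m; "tool_pos": TCP position; "tcp_rot": TCP orientation; "contact_force": force on the tool from outside, world axes, zero at the start; "moment": the same for the moment, N m; "gripper_width": finger opening in m; "grasp_force": force on a finger pad.
Only numpy, scipy, OpenCV 4.12 (cv2) and the standard library are available. Lean on these libraries where they do the work, as an engineer would, in place of code of your own. Each camera call takes 0.05 s, during which the arm holds its last target. There are 200 camera calls.

### The job

Put the yellow-fronted safety contactor from the blue stock rack into the test fixture, yellow front up and its screw-terminal ends facing the two black towers (either way round), and lock it down onto the contact bed with the toggle clamp. The clamp may have been left locked, half open or open: have it well open before you load, seat the contactor squarely and let go of it, then throw the red handle fully home so the clamp is locked. The rack hugs the contactors' sides and the towers hug their ends, so set it down upright on the bench on the way and take it again across its sides; keep it upright and leave everything else where it is.

Things in the scene. Friction and masses are not known exactly. Their poses are not given: they have to be found in the camera images.
- contactor_center (a point): Centre, half-way up, of the yellow-fronted contactor (0.21 kg). Own x: its 45 mm width, y: its 58 mm length (screw-terminal ends), z up: 57 mm high. Lowest 6 mm are 2 mm slimmer all round; above 40 mm a full-width nose 42 mm long. All four sides flat and upright from 6 to 40 mm above its underside, which stands 6 mm above the bench in the rack.
- grey_a_center (a point): Centre, half-way up, of a grey-fronted contactor of the same size in the rack; to be left alone.
- grey_b_center (a point): Centre, half-way up, of the other grey-fronted contactor; to be left alone.
- rack: Blue stock rack fixed to the bench, origin at the centre of its underside, 82 mm (x) by 168 mm (y). Three pockets at y = -53, 0, +53 mm, a contactor in each, its 58 mm length along the rack's x. Dividers 60 mm long, 50 mm high above the bench, leave 2 mm beside each contactor; the pocket ends (-x, +x) are open but for a lip 9 mm high, 32 to 35 mm from the centre line.
- fixture: Test fixture fixed to the bench, origin on the bench under the nest centre. Base plate 12 mm thick, x -45 to 45 mm, y -222 to 52 mm. Two black towers at the nest's +y and -y ends, 70 mm high, 32 mm from the centre, flaring above 48 mm. Their corner ears, 48 mm high, at x +-25.5 mm, leave a 42 mm long window at each side for fingers. Clamp behind the -y tower (y -102 to -202 mm).
- nest (a point): Nest centre at the top of the green sprung contact bed at rest, 22 mm above the bench; x across (the loaded contactor's 45 mm width), y along (its 58 mm length), -y towards the clamp. A loaded contactor's centre is 28.5 mm above this point, about 25.5 mm when clamped; 3 mm play all round.
- contact_bed (a joint): How far (m) the sprung contact bed is pushed down: 0 at rest, about 0.003 with the clamp locked on a contactor, stop at 0.006. Spring 2 N/mm with 3.6 N preload.
- clamp_handle (a joint): Clamp handle angle (rad), turning about the fixture's +x axis: 0 = locked, handle upright, arm level over the nest; 0.9 = fully open, handle leaning back to the fixture's -y, arm up at 1.31 rad (arm 0.17 at 0.3, 0.60 at 0.6, 0.94 at 0.78). Starts anywhere from 0 to 0.83. Stays where left (friction 0.25 N m). Below 0.05 it is past dead centre and locks; loaded, the last 0.2 rad need up to 12 N.
- handle_pivot (a point): Axis of the handle's pivot on the fixture, 61.7 mm above the bench, 173.2 mm from the nest centre towards the fixture's -y; the axis runs along the fixture's x.
- handle_grip (a point): Middle of the red round handle sleeve, 85 mm from the handle pivot; own z points out along the handle. Sleeve 20 mm in diameter with round ends, from 48 to 120 mm from the pivot, free all round: it can be pushed from either side, or gripped across, though it creeps in a grip as it turns.
- pressure_pad (a point): Centre of the underside of the black rubber pressure pad (18 mm in diameter) at the end of the clamp arm. The arm is 21 mm wide, 114 mm from its pivot to the pad; the pivot lies 114 mm from the nest centre towards the fixture's -y, 91 mm above the bench. Fully open, the arm's end stands 220 mm above the bench.
- button_box: Loose white two-button box, 68 x 105 x 62 mm, origin at its underside; to be left alone.
- multimeter: Loose orange multimeter, 150 (own x) x 75 x 45 mm, origin at its underside; to be left alone.
- terminal_strip: Loose piece of rail with terminal blocks, 46 x 150 (own y) x 42 mm, origin at its underside; to be left alone.
- screwdriver: Loose screwdriver 180 mm long along its own x, about 30 mm thick, origin at its middle; to be left alone.
- mug: Loose mug, 82 mm in diameter (handle adds 35 mm), 95 mm high, origin at its underside; to be left alone.
- tape_roll: Loose black tape roll, 68 mm in diameter, 19 mm high, origin at its underside; to be left alone.

How it is judged:
On the way, in this order (a step that is already met when the one before it is completed fails the run):
1. the contactor has been set down upright on the bench and let go (height (world z) of contactor_center below 0.0315 m and angle between contactor_center's own z axis and vertical below 0.06 rad and contact force between the fingers and contactor below 0.1 N and linear speed of contactor below 0.02 m/s), for 0.1 s.
2. the contactor stands squarely in the nest, let go, with the clamp well open (horizontal distance between contactor_center and nest below 0.006 m and z of contactor_center in the frame of nest between 0.0245 and 0.0305 m and angle between contactor_center's own z axis and vertical below 0.06 rad and angle between the y axis of contactor_center and the y axis of nest, either way round below 0.15 rad and contact force between the fingers and contactor below 0.1 N and value of joint clamp_handle above 0.65 rad), for 0.1 s.
At the end, for the whole second after the job is handed in: Handle home (below 0.05 rad); pad pressing the yellow contactor over 5 N, contact bed down over 2 mm; contactor within 6 mm of the nest centre, its centre under 28 mm above the nest point, upright within 0.06 rad, length along the nest within 0.15 rad (either way round), at rest (value of joint clamp_handle below 0.05 rad and value of joint contact_bed above 0.002 m and contact force between clamp_arm and contactor above 5 N and horizontal distance between contactor_center and nest below 0.006 m and z of contactor_center in the frame of nest below 0.028 m and angle between contactor_center's own z axis and vertical below 0.06 rad and angle between the y axis of contactor_center and the y axis of nest, either way round below 0.15 rad and linear speed of contactor below 0.02 m/s); the robot touches nothing.
It fails at once if the contactor is tipped over (more than 0.5 rad) (angle between contactor_center's own z axis and vertical above 0.5 rad).
It fails at once if a grey contactor is moved more than 20 mm (distance of any of grey_a_center, grey_b_center from where it was at the start of the episode above 0.02 m).
It fails at once if another loose thing on the bench is moved more than 20 mm (distance of any of button_box, multimeter, terminal_strip, screwdriver, mug, tape_roll from where it was at the start of the episode above 0.02 m).
It also fails if it takes over 72 s, if anything falls off the work surface, if the arm or the gripper's body presses on something with over 40 N, if the wrist force passes 120 N, or if a joint passes its speed limit or range.

## Working session

There is one attempt and no reset: what is moved stays moved. The work goes in short steps, each a Python script; the robot and the scene stay as the last script left them, time stands still between calls to the robot, and variables do not carry over. Pictures are saved under pics/ and viewed, at most 10 in all, crops included, and the job is handed in when it is done.

```bash
ls; mkdir -p pics
cat > h.py <<'E'
import numpy as np, cv2
from scipy.spatial.transform import Rotation as R
from cell import manip, inverse_kinematics, cams, order
def cap(name):
    s=manip.state(); c=cams.capture(name)
    if name=="wrist":
        T=np.eye(4);T[:3,:3]=R.from_rotvec(s["tcp_rot"]).as_matrix();T[:3,3]=s["tool_pos"]
        c["T"]=T@np.array(c["T_tool_cam"])
    else:
        T=np.eye(4);o=np.array(c["orientation"])
        T[:3,:3]=o if o.shape==(3,3) else R.from_rotvec(o).as_matrix()
        T[:3,3]=c["position"];c["T"]=T
    return c
def slopes(c,uv):
    K=np.array(c["intrinsics"]);uv=np.atleast_2d(np.array(uv,float))
    d=np.stack([(uv[:,0]-K[0,2])/K[0,0],(uv[:,1]-K[1,2])/K[1,1]],1);u=d.copy()
    for _ in range(20): u=d/(1+c["k1"]*(u**2).sum(1,keepdims=True))
    return u
def ray(c,uv):
    s=slopes(c,uv); return c["T"][:3,3],np.c_[s,np.ones(len(s))]@c["T"][:3,:3].T
def on_z(c,uv,z):
    o,d=ray(c,uv); return o+d*((z-o[2])/d[:,2])[:,None]
def pts(c):
    h,w=c["z_map"].shape;v,u=np.mgrid[:h,:w]
    o,d=ray(c,np.c_[u.ravel(),v.ravel()]); P=o+d*c["z_map"].ravel()[:,None]
    P[c["z_map"].ravel()==0]=np.nan
    return P.reshape(h,w,3)
def down(yaw): # tool z down, tool y axis at world angle yaw
    y=np.array([np.cos(yaw),np.sin(yaw),0]);z=np.array([0,0,-1.]);x=np.cross(y,z)
    return R.from_matrix(np.c_[x,y,z]).as_rotvec()
E
python3 - <<'E'
from h import *
print({k:np.round(v,3) for k,v in manip.state().items()})
for n in("scene","side"):
    c=cap(n);cv2.imwrite(f"pics/{n}0.png",c["image"]);print(n,c["T"],c["intrinsics"],c["k1"])
E
```

```text
pics
{'clock': np.float64(0.0), 'joint_pos': array([ 1.272,  0.265,  1.605, -0.   ,  1.274, -0.037]), 'joint_velocities': array([-0.   , -0.001, -0.   ,  0.002, -0.001,  0.   ]), 'tau': array([-1.0000e-03, -5.0211e+01, -3.5687e+01,  7.3000e-02,  2.9000e-02,
       -0.0000e+00]), 'tool_pos': array([0.174, 0.651, 0.237]), 'tcp_rot': array([-4.100e-01, -3.114e+00,  3.000e-03]), 'contact_force': array([-0.177,  0.73 ,  0.454]), 'moment': array([0.014, 0.037, 0.019]), 'grasp_force': np.float64(0.0), 'gripper_width': np.float64(0.088)}
scene [[ 0.25461827  0.82357206 -0.50685165  1.15062831]
 [ 0.96701107 -0.22100429  0.12667559 -0.21731856]
 [-0.00768991 -0.52238507 -0.85267503  1.06488252]
 [ 0.          0.          0.          1.        ]] [[435.38217858   0.         269.51799089]
 [  0.         435.38217858 208.98683167]
 [  0.           0.           1.        ]] 0.007961424262694285
side [[-0.97629355 -0.16837029  0.13602337  0.41561205]
 [-0.21549721  0.69716194 -0.68375886  0.87354453]
 [ 0.02029436 -0.69686202 -0.71691803  1.07421504]
 [ 0.          0.          0.          1.        ]] [[449.85601261   0.         277.43846272]
 [  0.         449.85601261 211.64796501]
 [  0.           0.           1.        ]] -0.02596949358981298
```

View pics/scene0.png

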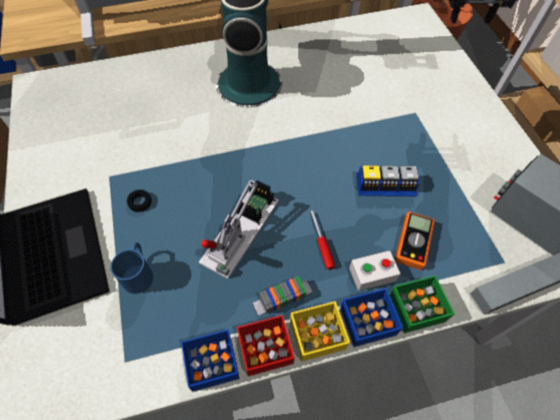

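View pics/side0.png

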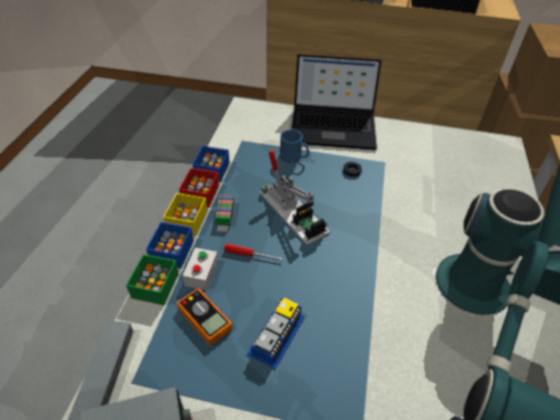

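The scene shows the yellow contactor at about (371,173), at the left end of the rack. The fixture nest is at (260,200), the clamp's red handle at (208,244), and the clear bench between nest and rack is around (310,190). The side view agrees: yellow (288,308), nest (308,222), handle (273,160).

```bash
cat >> h.py <<'E'
def mask(c,lo,hi,win=None):
    m=cv2.inRange(cv2.cvtColor(c["image"],cv2.COLOR_BGR2HSV),np.array(lo),np.array(hi))
    if win:
        k=np.zeros_like(m);u0,v0,u1,v1=win;k[v0:v1,u0:u1]=255;m&=k
    return m
def biggest(m):
    return max(cv2.findContours(m,cv2.RETR_EXTERNAL,cv2.CHAIN_APPROX_NONE)[0],key=cv2.contourArea)
def cen(m):
    M=cv2.moments(m,True);return M["m10"]/M["m00"],M["m01"]/M["m00"]
def tri(c1,p1,c2,p2):
    A=[];b=[]
    for c,p in((c1,p1),(c2,p2)):
        o,d=ray(c,p);d=d[0]/np.linalg.norm(d[0]);Q=np.eye(3)-np.outer(d,d);A.append(Q);b.append(Q@o)
    return np.linalg.lstsq(np.vstack(A),np.hstack(b),rcond=None)[0]
E
python3 - <<'E'
from h import *
s=cap("scene");d=cap("side")
def info(name,lo,hi,ws,wd,z):
    out=[]
    for c,w in((s,ws),(d,wd)):
        m=mask(c,lo,hi,w);m=cv2.morphologyEx(m,cv2.MORPH_OPEN,np.ones((2,2)))
        P=pts(c)[m>0];u=cen(m)
        print(name,np.round(u,1),int((m>0).sum()),"plane",on_z(c,u,z).round(4),"depth med",np.nanmedian(P,0).round(4))
        if name!="red":
            r=cv2.minAreaRect(on_z(c,biggest(m)[:,0],z)[:,:2].astype(np.float32)*1000);print("  rect",np.round(r[0],1),np.round(r[1],1),round(r[2],1))
        out.append(u)
    print("   tri",tri(s,out[0],d,out[1]).round(4))
info("yellow",(22,120,120),(35,255,255),(350,155,390,200),(270,290,305,325),.063)
info("green",(45,60,40),(85,255,255),(235,175,285,225),(290,205,330,240),.022)
info("red",(0,130,80),(8,255,255),(195,230,230,262),(262,145,285,180),.12)
info("blue",(108,150,60),(125,255,255),(350,155,425,200),(240,290,310,370),.05)
# raised points of the fixture
for c,w in((s,(185,170,290,285)),(d,(250,140,335,250))):
    P=pts(c)[w[1]:w[3],w[0]:w[2]].reshape(-1,3);P=P[(P[:,2]>.009)&(P[:,2]<.015)]
    r=cv2.minAreaRect((P[:,:2]*1000).astype(np.float32));print("base plate",len(P),r)
E
```

```text
yellow [372.1 172.8] 193 plane [[0.5142 0.243  0.063 ]] depth med [0.5134 0.2435 0.0636]
  rect [514.6 243.1] [49.1 42. ] 74.9
yellow [287.9 308.9] 232 plane [[0.5052 0.2465 0.063 ]] depth med [0.5047 0.248  0.0629]
  rect [506.5 245.8] [47.5 44. ] 72.9
   tri [0.5078 0.2447 0.057 ]
green [258.4 203.1] 186 plane [[ 0.5036 -0.0877  0.022 ]] depth med [ 0.5035 -0.0888  0.0226]
  rect [505.8 -90.3] [48.3 48.5] 46.9
green [307.  224.2] 122 plane [[ 0.5119 -0.0977  0.022 ]] depth med [ 0.5103 -0.095   0.0234]
  rect [507.2 -98.1] [42.5 50. ] 47.9
   tri [ 0.5105 -0.0887  0.0323]
red [206.7 244.3] 44 plane [[ 0.6467 -0.2499  0.12  ]] depth med [ 0.6698 -0.2488  0.1645]
red [274.  160.6] 50 plane [[ 0.6589 -0.265   0.12  ]] depth med [ 0.6534 -0.2392  0.1424]
   tri [ 0.6549 -0.249   0.134 ]
blue [382.3 189.4] 465 plane [[0.567  0.2551 0.05  ]] depth med [0.552  0.2621 0.0076]
  rect [545.3 275.7] [162.4  96.8] 75.0
blue [276.7 348.1] 518 plane [[0.5108 0.3538 0.05  ]] depth med [0.5059 0.3627 0.0079]
  rect [517.1 319.8] [160.5  78.4] 74.0
   tri [ 0.5161  0.302  -0.0461]
base plate 816 ((552.748291015625, -135.72393798828125), (225.26585388183594, 327.17022705078125), 71.2402572631836)
base plate 564 ((571.37646484375, -280.8291931152344), (306.8588562011719, 522.3938598632812), 14.446317672729492)
```

```bash
cat >> h.py <<'E'
def best(p,yaw):
    q0=manip.state()["joint_pos"];b=None
    for k in(0,np.pi):
        q=inverse_kinematics(p,down(yaw+k))
        if q is not None and (b is None or np.abs(q-q0).max()<b[0]): b=(np.abs(q-q0).max(),yaw+k)
    return b
E
python3 - <<'E'
from h import *
p=[.49,.25,.26];b=best(p,np.radians(-15));print(b)
manip.move_pose(p,down(b[1]))
c=cap("wrist");cv2.imwrite("pics/w1.png",c["image"]);print(np.round(c["T"],3),manip.state()["tool_pos"],manip.state()["clock"])
np.save("w1.npy",c,allow_pickle=True)
E
```

```text
(np.float64(0.845632216758754), np.float64(-0.2617993877991494))
[[ 0.966 -0.247 -0.076  0.51 ]
 [-0.258 -0.924 -0.283  0.325]
 [-0.001  0.293 -0.956  0.405]
 [ 0.     0.     0.     1.   ]] [0.48966704 0.25091613 0.25990791] 2.1083
```

View pics/w1.png

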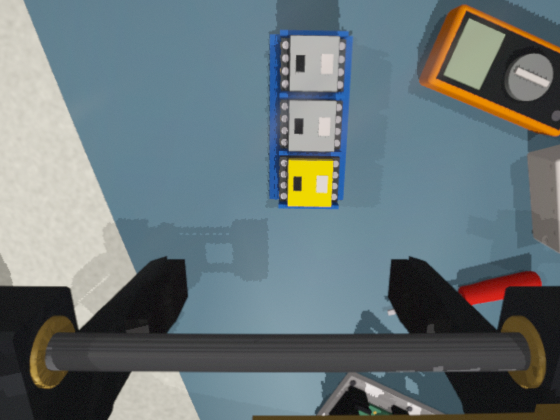

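The wrist view shows the yellow front at (310,183), with its screw terminals left and right. The greys are above it at (317,126) and (315,63), and the fingers will fit at the open pocket ends.

Run:
```python
from h import *
c=np.load("w1.npy",allow_pickle=True).item()
k=biggest(mask(c,(22,120,120),(35,255,255),(260,140,360,220)))
r=cv2.minAreaRect((on_z(c,k[:,0],.063)[:,:2]*1000).astype(np.float32));print(r)
m=np.zeros((420,560),np.uint8);cv2.drawContours(m,[k],-1,255,-1)
print("depth z",np.nanmedian(pts(c)[m>0],0), cen(m), on_z(c,cen(m),.063))
# rack direction: rack blue outline
g=mask(c,(0,0,120),(180,40,255),(285,25,345,155))
n,l,st,ce=cv2.connectedComponentsWithStats(cv2.morphologyEx(g,cv2.MORPH_CLOSE,np.ones((13,13))))
for i in range(1,n):
    if st[i,4]>300: print(st[i],on_z(c,ce[i],.063))
```

```text
((509.40142822265625, 243.67430114746094), (45.415496826171875, 42.165191650390625), 73.7310562133789)
depth z [0.50961713 0.24415988 0.06204945] (309.7830812854442, 182.12759924385634) [[0.5095389  0.24416212 0.063     ]]
[ 285   35   60  117 6398] [[0.53202699 0.32174277 0.063     ]]
```

Run:
```python
from h import *
s=cap("scene");print("screwdriver tip",on_z(s,(313,212),.015), "set-down px depth",on_z(s,[(313,212)],0))
x,y,a=.5095,.244,np.radians(-16.3)
manip.set_gripper(.088,25)
manip.move_pose([x,y,.12],down(a)); manip.move_linear([x,y,.015],.08)
print(manip.state()["tool_pos"],manip.state()["contact_force"])
manip.set_gripper(.05,25);t=manip.state();print(t["gripper_width"],t["grasp_force"],t["tool_pos"])
if .05<t["gripper_width"]<.065:
    manip.move_linear([x,y,.115],.1)
    t=manip.state();print(t["gripper_width"],t["grasp_force"],t["contact_force"])
    px,py,b=.42,.08,np.radians(-47)
    manip.move_pose([px,py,.07],down(b))
    manip.move_linear([px,py,.011],.06);print(manip.state()["contact_force"],manip.state()["tool_pos"])
    manip.move_linear([px,py,.009],.02);print(manip.state()["contact_force"],manip.state()["tool_pos"],manip.state()["clock"])
```

```text
screwdriver tip [[0.56787212 0.05427852 0.015     ]] set-down px depth [[0.5595461  0.05815891 0.        ]]
[0.51006997 0.24425525 0.0156674 ] [0.7604758  0.17084757 0.11286852]
0.057435149790229366 24.983224882744253 [0.50957538 0.24402633 0.01514606]
0.057801455979146245 24.98428096063435 [-0.11203922 -0.32299099 -1.75357182]
[ 0.29251517 -0.1616785  -1.50729641] [0.42047864 0.08002986 0.01136089]
[-0.64210264 -0.02417861 -2.24311165] [0.42013114 0.08000572 0.00917315] 8.35
```

Run:
```python
from h import *
z=.009
for i in range(6):
    z-=.001;manip.move_linear([.42,.08,z],.02);f=manip.state()["contact_force"][2];print(round(z,4),f)
    if f>1.5: break
manip.set_gripper(.088);manip.dwell(.2)
manip.move_linear([.42,.08,.12],.15)
# view fixture
yaw=np.radians(43);p=[.50,-.06,.30]
b=best(p,yaw);print(b);manip.move_pose(p,down(b[1]))
c=cap("wrist");cv2.imwrite("pics/w2.png",c["image"]);np.save("w2.npy",c,allow_pickle=True);print(np.round(c["T"],3),manip.state()["clock"])
```

```text
0.008 9.768427059602475
(np.float64(1.2719352191248807), np.float64(3.8920842319473548))
[[-0.731 -0.651 -0.204  0.552]
 [-0.682  0.698  0.217 -0.115]
 [ 0.001  0.297 -0.955  0.443]
 [ 0.     0.     0.     1.   ]] 11.5167
```

View pics/w2.png

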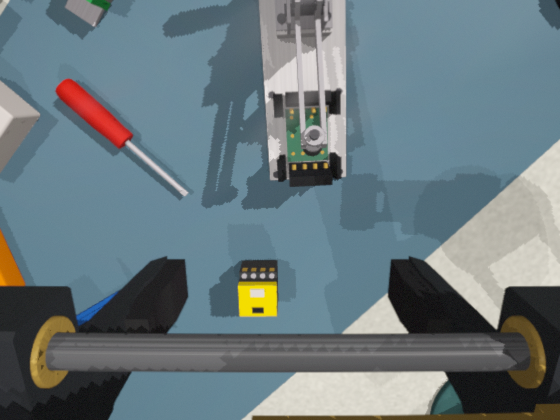

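The contactor stands upright on the bench at (258,290). The nest is at (307,135) with the arm over it. The clamp is partly open and the handle is out of view, so I will shift back to see the whole fixture.

Run:
```python
from h import *
c=np.load("w2.npy",allow_pickle=True).item()
k=biggest(mask(c,(22,120,120),(35,255,255),(225,250,290,325)))
P=pts(c);m=mask(c,(22,120,120),(35,255,255),(225,250,290,325));print(np.nanmedian(P[m>0],0))
print(cv2.minAreaRect((on_z(c,k[:,0],.057)[:,:2]*1000).astype(np.float32)))
p=[.605,-.19,.36];manip.move_pose(p,down(np.radians(223)))
c=cap("wrist");cv2.imwrite("pics/w3.png",c["image"]);np.save("w3.npy",c,allow_pickle=True);print(np.round(c["T"],3),manip.state()["clock"])
```

```text
[0.41964351 0.07818012 0.05627517]
((420.4903259277344, 77.74887084960938), (44.801700592041016, 45.328243255615234), 43.05224609375)
[[-0.732 -0.651 -0.203  0.657]
 [-0.682  0.698  0.218 -0.244]
 [ 0.     0.298 -0.955  0.503]
 [ 0.     0.     0.     1.   ]] 12.3083
```

View pics/w3.png

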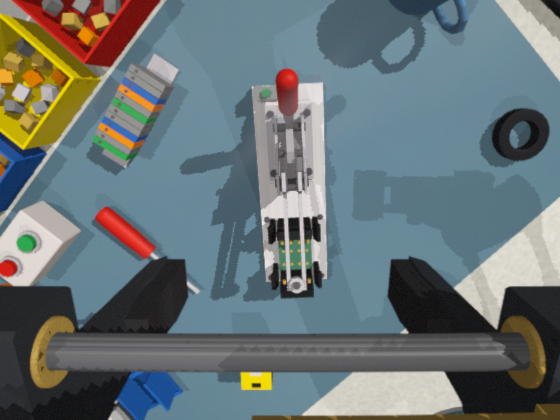

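The whole fixture is in view. The plate corners are about (252,87), (323,84), (326,280) and (266,281). The red handle runs from (287,112) to its tip at (287,75), and the bed is at (295,255).

```bash
cat > m.py <<'E'
from h import *
c=np.load("w3.npy",allow_pickle=True).item();P=pts(c)
m=mask(c,(0,0,110),(180,60,255),(235,70,345,300))
m[~((P[...,2]>.005)&(P[...,2]<.018))]=0
k=biggest(cv2.morphologyEx(m,cv2.MORPH_CLOSE,np.ones((9,9))))[:,0]
r=cv2.minAreaRect((on_z(c,k,.012)[:,:2]*1000).astype(np.float32));print("plate",r)
g=mask(c,(45,60,40),(85,255,255),(270,225,325,290));gk=biggest(cv2.morphologyEx(g,cv2.MORPH_CLOSE,np.ones((9,9))))[:,0]
print("bed",cv2.minAreaRect((on_z(c,gk,.022)[:,:2]*1000).astype(np.float32)))
B=cv2.boxPoints(r)/1000;print(B.round(4))
# long axis direction pointing to nest (towards -x world, +y)
e=[B[1]-B[0],B[2]-B[1]];d=max(e,key=np.linalg.norm);d/=np.linalg.norm(d)
if d[1]<0:d=-d
ctr=np.array(r[0])/1000;nest=ctr+d*.085
print("fix y",d,np.degrees(np.arctan2(d[1],d[0])),"nest",nest)
np.save("fix.npy",np.r_[nest,np.arctan2(d[1],d[0])])
fx=np.array([d[1],-d[0],0])
rm=mask(c,(0,130,60),(8,255,255),(265,60,310,125))|mask(c,(172,130,60),(180,255,255),(265,60,310,125))
o,_=ray(c,(0,0))
v,u=np.nonzero(rm);print("red",u.min(),u.max(),v.min(),v.max())
for vv in range(v.min(),v.max()+1,6):
    uu=u[v==vv].mean();o,dd=ray(c,(uu,vv));t=((np.r_[nest,0]-o)@fx)/(dd[0]@fx);q=o+t*dd[0]
    pd=P[vv,int(uu)]
    print(vv,round(uu,1),"depth pt in fix x,y,z",((pd[:2]-nest)@fx[:2]).round(4),((pd[:2]-nest)@d).round(4),pd[2].round(4))
E
python3 m.py
```

```text
plate ((567.5054321289062, -157.2196502685547), (89.86001586914062, 273.4241638183594), 45.860172271728516)
bed ((501.7822570800781, -92.88992309570312), (44.65747833251953, 47.34318161010742), 46.446380615234375)
[[ 0.4381 -0.0943]
 [ 0.6343 -0.2847]
 [ 0.6969 -0.2202]
 [ 0.5007 -0.0298]]
fix y [-0.7176424   0.69641185] 135.86015 nest [ 0.50650583 -0.09802464]
red 276 297 69 105
69 286.5 depth pt in fix x,y,z -0.0001 -0.23 0.1622
75 286.5 depth pt in fix x,y,z 0.0002 -0.2249 0.168
81 286.5 depth pt in fix x,y,z 0.0004 -0.22 0.1694
87 286.5 depth pt in fix x,y,z 0.0007 -0.2152 0.1673
93 286.4 depth pt in fix x,y,z 0.0009 -0.2102 0.1602
99 281.0 depth pt in fix x,y,z 0.0059 -0.2052 0.1448
105 280.0 depth pt in fix x,y,z 0.0074 -0.1995 0.1306
```

```bash
cat >> h.py <<'E'
try:
    NX,NY,YA=np.load("fix.npy")
    def fw(x,y,z): # fixture -> world
        cy,sy=np.cos(YA),np.sin(YA); return [NX+sy*x+cy*y,NY-cy*x+sy*y,z]
    FR=down(YA-np.pi/2+np.pi)
    def hp(phi,r,side): # (y,z) of sleeve surface, side +1 nest side, -1 rear
        return (-.1732-r*np.sin(phi)+side*.01*np.cos(phi), .0617+r*np.cos(phi)+side*.01*np.sin(phi))
except OSError: pass
E
python3 - <<'E'
from h import *
manip.set_gripper(0)
manip.move_pose(fw(0,-.165,.24),FR)
y,z=hp(.35,.09,1)
manip.move_linear(fw(0,-.168,z),.12)
for ph in np.arange(.35,.90,.06):
    y,z=hp(ph,.09,1);manip.move_linear(fw(0,y+.009,z),.08)
    f=np.array(manip.state()["contact_force"]);print(round(ph,2),f.round(1))
    if np.linalg.norm(f)>25: break
print(manip.state()["clock"])
E
```

```text
0.35 [0.3 0.5 0.2]
0.41 [-0.9 -0.3  0.1]
0.47 [ 0.  -0.4 -0.2]
0.53 [ 0.1 -0.2 -0.3]
0.59 [ 0.2 -0.3  0.9]
0.65 [ 0.2 -0.6  0.5]
0.71 [-0.2  0.5 -0. ]
0.77 [-0.3  0.6  0.4]
0.83 [-0.2 -0.   0.1]
0.89 [ 0.4 -0.2 -0.2]
17.7
```

Run:
```python
from h import *
s=cap("side");cv2.imwrite("pics/s4.png",cv2.resize(s["image"][120:270,220:360],None,fx=4,fy=4,interpolation=cv2.INTER_CUBIC))
print(manip.state()["tool_pos"],fw(0,-.165,.15))
```

```text
[ 0.67016861 -0.25692748  0.12578937] [np.float64(0.6249168081995978), np.float64(-0.21293260257457963), 0.15]
```

View pics/s4.png

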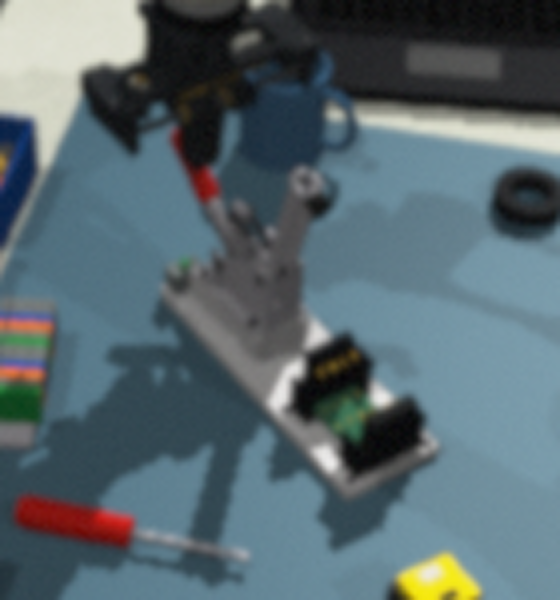

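The clamp is now well open: arm up at (305,185), handle leaning back at about (200,180), bed and towers clear. For loading I'll flip the wrist so its camera faces away from the raised arm.

Run:
```python
from h import *
t=np.array(manip.state()["tool_pos"])
y,_=hp(.89,.09,1)
manip.move_linear(fw(0,y+.03,.135),.12);manip.move_linear(fw(0,y+.03,.27),.2)
g=down(np.radians(43));L=down(YA-np.pi/2)
q=inverse_kinematics([.42,.08,.12],g);q2=inverse_kinematics(fw(0,0,.13),L);print(q,q2)
manip.set_gripper(.088,25)
manip.move_pose([.42,.08,.14],g)
c=cap("wrist");m=mask(c,(22,120,120),(35,255,255));print("px",cen(m),"top",np.nanmedian(pts(c)[m>0],0))
manip.move_linear([.42,.08,.009],.1)
manip.set_gripper(.038,25);s=manip.state();print(s["gripper_width"],s["tool_pos"],s["clock"])
if .042<s["gripper_width"]<.049:
    manip.move_linear([.42,.08,.13],.12)
    manip.move_pose(fw(0,0,.13),L)
    c=cap("wrist");cv2.imwrite("pics/w5.png",c["image"]);np.save("w5.npy",c,allow_pickle=True)
    s=manip.state();print(s["gripper_width"],s["grasp_force"],s["tool_pos"],fw(0,0,.13),s["clock"])
```

```text
[ 1.29949890e-01 -1.03451915e-01  2.23183839e+00 -4.44089210e-16
  1.01320618e+00 -6.20541689e-01] [-2.39451368e-01  5.97495694e-02  2.05168154e+00 -4.44089210e-16
  1.03016154e+00 -1.03986228e+00]
px (283.28381201044385, 214.20678851174935) top [0.41725018 0.08077241 0.05597489]
0.04456808168902432 [0.41975487 0.07990751 0.00897639] 24.6667
0.04465597862652964 24.999853908084333 [ 0.50545303 -0.09676204  0.12922505] [np.float64(0.5065058263242245), np.float64(-0.09802464213967324), 0.13] 26.6833
```

View pics/w5.png

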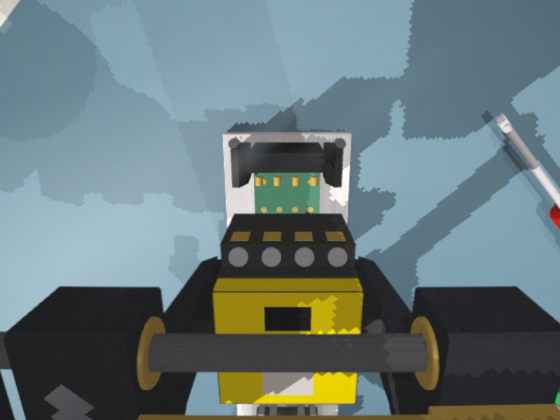

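The contactor is held level above the nest. The plate's end corners are at (223,133) and (351,133), and tower ears are visible either side of the green bed. I'll check the fixture estimate against these corners before lowering.

Run:
```python
from h import *
c=np.load("w5.npy",allow_pickle=True).item()
def fl(p): # world->fixture
    d=np.atleast_2d(p)[:,:2]-[NX,NY];cy,sy=np.cos(YA),np.sin(YA);return np.c_[d@[sy,-cy],d@[cy,sy]]
m=mask(c,(0,0,150),(180,50,255),(210,120,365,215));k=biggest(cv2.morphologyEx(m,cv2.MORPH_CLOSE,np.ones((5,5))))[:,0]
for v in(145,160,175,190,205):
    r=k[np.abs(k[:,1]-v)<=1];print(v,r[:,0].min(),r[:,0].max(),fl(on_z(c,[(r[:,0].min()-.5,v),(r[:,0].max()+.5,v)],.012)).round(4).tolist())
print("front edge",[(fl(on_z(c,[(u,k[k[:,0]==u,1].min()-.5)],.012))).round(4).tolist() for u in(240,290,340)])
s=manip.state();print("tcp in fix",fl(s["tool_pos"]))
# contactor: yellow nose front edge & held top height = .13-.008+.057
m=mask(c,(22,120,60),(35,255,255),(200,270,370,410));P=pts(c);z=.129+.049
for v in(310,380):
    u=np.nonzero(m[v])[0];print("yellow",u.min(),u.max(),fl(on_z(c,[(u.min()-.5,v),(u.max()+.5,v)],z)).round(4).tolist())
```

```text
145 321 350 [[0.0235, 0.0444], [0.0445, 0.0444]]
160 343 349 [[0.0393, 0.0339], [0.0443, 0.0339]]
175 320 349 [[0.0233, 0.0231], [0.0448, 0.0231]]
190 320 348 [[0.0236, 0.0121], [0.0445, 0.0121]]
205 319 347 [[0.0231, 0.0008], [0.0443, 0.0008]]Traceback (most recent call last):
  File "<stdin>", line 8, in <module>
    return umr_minimum(a, axis, None, out, keepdims, initial, where)
ValueError: zero-size array to reduction operation minimum which has no identity
```

Run:
```python
from h import *
def F(): return np.array(manip.state()["contact_force"]).round(1)
f0=F();print(f0)
ok=True
for z in(.085,.07,.06,.05,.04,.034,.031,.030):
    manip.move_linear(fw(0,0,z),.07 if z>.035 else .03);f=F();print(z,f)
    if z>.032 and np.linalg.norm(f-f0)>8: ok=False;break
print(manip.state()["tool_pos"],manip.state()["clock"],ok)
```

```text
[ 0.7  0.9 -1.8]
0.085 [ 0.2  0.3 -2.5]
0.07 [-0.2 -0.  -1.1]
0.06 [-0.2 -0.5 -1.8]
0.05 [-0.1  0.4 -2.3]
0.04 [-0.2  0.5 -2.1]
0.034 [ 0.3 -0.6 -1.6]
0.031 [-0.2 -0.7 -1. ]
0.03 [-1.4  0.6  2.5]
[ 0.50658436 -0.09804194  0.03034958] 29.5667 True
```

Run:
```python
from h import *
manip.set_gripper(.064);manip.dwell(.25);print(manip.state()["contact_force"],manip.state()["grasp_force"])
manip.move_linear(fw(0,0,.12),.12)
manip.move_linear(fw(0,0.0,.2),.2);manip.dwell(.2)
c=cap("wrist");cv2.imwrite("pics/w6.png",c["image"]);s=cap("scene");d=cap("side")
def fl(p):
    e=np.atleast_2d(p)[:,:2]-[NX,NY];cy,sy=np.cos(YA),np.sin(YA);return np.c_[e@[sy,-cy],e@[cy,sy]]
for n,c in(("w",c),("s",s),("d",d)):
    m=mask(c,(22,110,90),(35,255,255),None if n=="w" else ((235,160,300,230) if n=="s" else (285,195,335,245)))
    if m.any():
        r=cv2.minAreaRect((fl(on_z(c,biggest(m)[:,0],.079))*1000).astype(np.float32));P=pts(c)[m>0];print(n,r,np.nanpercentile(P[:,2],[10,50,90]).round(4))
print(manip.state()["clock"])
```

```text
[-0.94526072 -0.77676727 -0.02514004] 0.0
w ((0.5587558746337891, 1.056304931640625), (43.59790802001953, 45.55246353149414), 89.99014282226562) [0.077  0.078  0.0789]
s ((1.5648975372314453, -0.1943950653076172), (49.59674072265625, 48.02520751953125), 88.84819793701172) [0.0738 0.0796 0.0824]
d ((3.7005767822265625, -1.3969650268554688), (49.22562789916992, 51.33196258544922), 0.22811362147331238) [0.0731 0.0785 0.0822]
32.0917
```

View pics/w6.png

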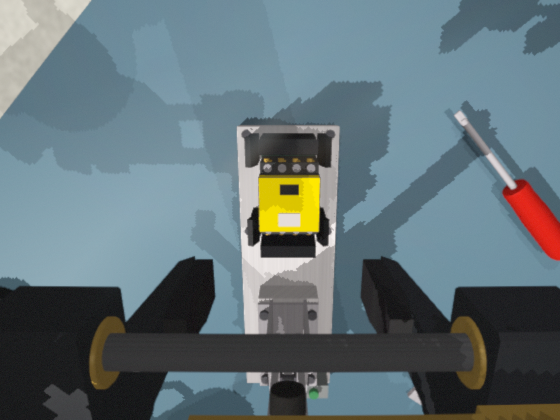

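The contactor sits square between the towers (yellow at (288,203)), within about 1 mm of the nest centre and at the right height, and the clamp is open. Now I'll throw the handle from behind.

```bash
cat > close.py <<'E'
from h import *
s=cap("scene");print("mug",on_z(s,(128,265),.05))
manip.set_gripper(0)
manip.move_linear(fw(0,0,.30),.25)
manip.move_pose(fw(0,-.297,.30),FR)
zt=lambda p:.0317+.12*np.cos(p)
manip.move_linear(fw(0,-.297,zt(.9)),.15)
yd=np.array(fw(0,1,0))-np.array(fw(0,0,0))
for p in[.9,.8,.7,.6,.5,.4,.3,.25,.2,.15,.1,.05,.02,0,-.01,-.02,-.03]:
    manip.move_linear(fw(0,-.2022+.009*0+.001-.11*np.sin(p)-.0,zt(p)) if False else fw(0,-.1922-.11*np.sin(p),zt(p)),.08 if p>.3 else .04)
    f=np.array(manip.state()["contact_force"]);print(p,f.round(1),"along y",round(f@yd,1))
    if abs(f@yd)>30: break
print(manip.state()["tool_pos"],manip.state()["clock"])
s=cap("side");cv2.imwrite("pics/s7.png",cv2.resize(s["image"][120:270,220:360],None,fx=4,fy=4,interpolation=cv2.INTER_CUBIC))
E
sed -i 's/fw(0,-.2022+.*if False else //' close.py; python3 close.py
```

```text
mug [[ 0.61550417 -0.45600966  0.05      ]]
0.9 [ 0.3 -1.1  0.8] along y -1.0
0.8 [ 0.3  0.1 -0.8] along y -0.2
0.7 [ 0.3 -0.  -0.4] along y -0.2
0.6 [-0.9  0.1 -0.2] along y 0.7
0.5 [ 0.2  0.1 -0.2] along y -0.1
0.4 [-1.2 -0.1  0.2] along y 0.7
0.3 [ 1.  -0.1  0.3] along y -0.8
0.25 [ 0.6 -0.5 -0.1] along y -0.8
0.2 [ 1.7 -2.3 -1. ] along y -2.8
0.15 [ 2.5 -3.7  0. ] along y -4.3
0.1 [ 3.6 -2.5  2.9] along y -4.3
0.05 [-0.1 -0.7  0.8] along y -0.4
0.02 [ 0.  -0.5  0.2] along y -0.3
0 [ 1.  -0.8 -1.2] along y -1.3
-0.01 [ 3.7 -4.3 -3.8] along y -5.7
-0.02 [ 6.7 -5.2 -4.9] along y -8.4
-0.03 [ 8.3 -6.9 -6.2] along y -10.8
[ 0.64428269 -0.23176735  0.15182839] 42.6083
```

View pics/s7.png

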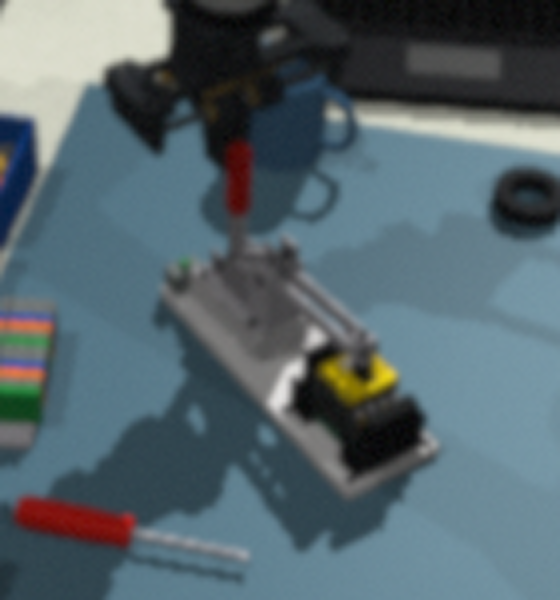

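The handle is upright at (238,180) and the arm level, with the pad on the yellow front at (365,375). The force peaked, fell past dead centre, then rose at the stop, so it is locked. Next I back off, check the handle and hand in.

Run:
```python
from h import *
manip.move_linear(fw(0,-.24,.155),.12);manip.move_linear(fw(0,-.24,.30),.2);manip.dwell(.3)
s=cap("scene");d=cap("side")
def red(c,w): 
    return cen(mask(c,(0,130,60),(8,255,255),w)|mask(c,(172,130,60),(180,255,255),w))
a=red(s,(195,215,245,262));b=red(d,(265,145,300,180));p=tri(s,a,d,b)
e=p[:2]-[NX,NY];cy,sy=np.cos(YA),np.sin(YA);y=e@[cy,sy];print("handle y,z",y,p[2],"angle",np.arctan2(-.1732-y,p[2]-.0617))
m=mask(d,(22,110,90),(35,255,255),(285,195,335,245));print("yellow z",np.nanmedian(pts(d)[m>0],0),manip.state()["contact_force"],manip.state()["clock"])
```

```text
handle y,z -0.17685938264531295 0.14523296968641217 angle 0.04377965289517676
yellow z [ 0.50760357 -0.09070485  0.07624333] [ 0.81395551 -0.36321462  0.77077149] 44.5083
```

```bash
python3 -c "
from h import *
print(order.close_job())"
```

```text
the job is handed in; nothing more can be done
None
```

I put the yellow contactor in the fixture, locked the clamp on it and handed the job in at about 45 s of the 72 s; no verdict came back. It was within about 1 mm of the nest centre and square before clamping. The push force dropped past dead centre, then rose at the end stop. The camera put the handle at 0.044 rad against the 0.05 limit, with an error of 0.02–0.04 rad.

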